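# Shim a rocking microscope

## Robot

A 7-joint arm with a two-finger parallel gripper is mounted at the origin on the work surface. World frame = base frame: x ahead of the robot, y to its left, z up, the work surface at z = 0. Lengths are in m, angles in rad, forces in N, time in s.
With the tool pointing down it reaches from about 0.425 to 0.8 m from the base axis. Payload 8.3 kg.
Tool frame: the origin (TCP) lies at the very end of the fingers, on their centre line; the grasp point (between the pads) lies 19 mm behind it; z points along the fingers, y is the line along which they close (so a half turn about z gives the same grasp; the last joint's range is limited). The gripper opens to 85 mm and grips with 20 to 120 N. Pads are 22 mm wide; open, the fingers measure 114 mm over their backs; the gripper's body (76 mm by 85 mm) begins 54 mm behind the grasp point. The pads swing forward as they close: fully open they stand 13 mm farther back than shut.
Start: joints at [1.063, 0.383, 0.016, 1.37, -0.006, 1.388, -0.046], TCP at [0.269, -0.564, 0.231] pointing down, gripper open.
Joint ranges: [-2.95, 2.95], [-0.25, 2.06], [-1.52, 1.56], [0.18, 2.33], [-1.44, 4.58], [0.02, 2.06], [-3.01, 3.01]. Speed limits (rad/s): [2.39, 2.39, 3.01, 3.01, 3.14, 3.14, 3.14].

## Interface

Orientations are given as [roll, pitch, yaw] about the fixed x, y, z axes, in that order (R = Rz(yaw) Ry(pitch) Rx(roll)).
In Python, from station import robot gives the robot as it stands. The module is installed in compiled form; this text tells all that it offers.
- The arm moves only by the tool send_rows, never from a script. Its arguments are lists of equal length, an entry for each row: "travel": the shift along the tool's x, y, z in m, a list of three; "rotation": the turn, a rotation vector about the tool's x, y, z in degrees, a list of three. In form: {"travel": [[x, y, z], ...], "rotation": [[ax, ay, az], ...]}. A call has 1 to 10 rows; each row is the pose to reach, as a shift and turn from the pose commanded when the call began, along the tool's axes at that moment; what a row does not reach only later rows make up. A row lasts 1/12 s, in which the tool goes at most 41.7 mm and 7.16 degrees, less where a joint would pass 70% of its speed; a pose out of reach is approached as far as the arm can. A call with a gripper value outside its range is refused whole. "claw" is the opening, from 0 (shut) to 1 (fully open), set as the call begins (left out, the last holds). The fingers move at their own pace and stop on an object; the grip force is fixed at half the most. Time passes only in rows, so rows that repeat a pose let the fingers close. It gives the time, the measured TCP pose, the force, the opening and the grip force at its end, in the units of the state.
- robot.state(): the state, without advancing time (a new reading comes with each control period).
- robot.get_image(name): name is "scene" or "top"; returns (picture, depth): 400x640x3 uint8, red, green, blue; 400x640 float32, m along the optical axis (not along the pixel's ray), 0 where there is no reading.
- robot.camera_info(name): a dict with "mtx" (3x3 intrinsics, pixels), "cam_to_world" (4x4, takes a point from camera to world coordinates). Camera axes: x right, y down, z forward; pixel columns grow to the right and rows downward; lengths in m; the calibration is good to about 2 mm. A picture is of the moment at which its call begins. camera_info takes no time and is no camera call.
- robot.sign_off(): hands the job in; it is judged then, once.
The state is a dict: "time": time; "joint_pos": joint angles; "qvel": joint speeds; "joint_efforts": joint torques, N m; "tcp_pos": TCP position; "tool_rot": TCP orientation; "contact_force": force on the tool from outside, world axes, zero at the start; "ft_torque": the same for the moment, N m; "finger_gap": opening from 0.0 (shut) to 1.0 (fully open); "grip_force": force on a finger pad.
Only numpy, scipy, OpenCV 4.12 (cv2) and the standard library are available. Lean on these libraries where they do the work, as an engineer would, in place of code of your own. Each camera call takes 0.05 s, during which the arm holds its last target. There are 200 camera calls.

## Task

The microscope rocks because the foot at one corner of its base has lost its rubber pad. With the fingertips, push the wooden wedge along the table, thin edge first, under that bare foot until the foot sits on the wedge's flat top and the microscope stands level and steady, then leave the wedge there. Push only on the wedge: do not pick it up, do not touch or shift the microscope, and leave the small things nearby where they are.

Things in the scene. Friction and masses are not known exactly. Their poses are not given: they have to be found in the camera images.
- microscope: White microscope, about 4.2 kg, loose, base 202 x 242 mm; base top 62 mm, head 360 mm high. Origin: table level straight under the bare foot when level. +x runs from the bare foot across the base (x -16 to 186 mm), +y along it (-16 to 226 mm) to the column, +z up. Above its top nothing comes within 25 mm of the base's -x edge, the side the wedge comes from. Tipped 0.07 rad at the start.
- bare_foot (a point): Lowest point of the bare metal foot at a corner of the base: a dome of 14 mm radius, 9 mm shorter than the other three feet, which have rubber pads, at (170,0), (0,210), (170,210) mm in the microscope's frame. Touches the table at the start, bearing about 3 N; 9 mm up when the microscope is level.
- far_foot (a point): Underside of the padded foot at the opposite corner of the base, (170, 210, 0) mm in the microscope's frame; raised about 9 mm at the start, on the table when level.
- wedge: Loose wooden wedge, 150 g, 150 x 56 mm, flat on the table. Origin: underside, mid-width, below the top of the slope; +x to the thin front edge (x = 60 mm, 1 mm thick). The top slopes up to 8.6 mm at x = 0 and is flat, 8.6 mm high, from there to the heel bar at x = -78 mm. At first its thin edge is 25 to 60 mm short of the bare foot, its +x line within 12 mm of the foot: a straight push takes it under.
- heel_back (a point): Centre of the flat back face of the upright heel bar at the wedge's thick end, where to push: bar 66 mm wide, 12 mm thick, 23 mm high (it clears the underside of the base, 26 mm up when level); this point is 90 mm behind the wedge's origin and 11.5 mm above the table. Axes as the wedge. The push takes up to about 20 N as the foot climbs the slope.
- canister: Bystander: small upright black lens canister, 34 mm diameter, 48 mm high; origin under its centre.
- oil_bottle: Bystander: small upright amber bottle with black cap, 32 mm diameter, 62 mm high; origin under its centre.
- slide_box: Bystander: closed wooden slide box, 76 x 50 x 34 mm; origin under its centre.
There are look-alikes about, which are no part of the job. Leave any purple or red look-alike of the wedge alone.

How it is judged:
By the outcome, as a careful person would: the job done as asked, in the order asked, and still so for the second after the job is handed in, with the robot touching nothing.
It also fails if it takes over 48 s, if anything falls off the work surface, if the arm or the gripper's body presses on something with over 40 N, if the wrist force passes 120 N, or if a joint passes its speed limit or range.

## Working session

There is one attempt and no reset: what is moved stays moved. The work goes in short steps, Python scripts to look and compute and a tool call to move; the robot and the scene stay as the last step left them, time stands still between calls to the robot, and variables do not carry over. Pictures are saved under pics/ and viewed, at most 10 in all, crops included, and the job is handed in when it is done.

Besides the shell and the picture viewer there is one more tool, called after "Emit:" by a JSON object that holds its "fn" and its "kwargs", one argument or row to a line. send_rows: Moves the arm, as the interface text tells. Its arguments: {"type":"object","properties":{"travel":{"type":"array"},"rotation":{"type":"array"},"claw":{"type":"number"}},"required":["travel","rotation"]}

```bash
mkdir -p pics
python3 - <<'E'
from station import robot
import cv2,numpy as np
print(robot.state())
for n in("scene","top"):
    p,d=robot.get_image(n);i=robot.camera_info(n)
    cv2.imwrite(f"pics/{n}0.png",p[:,:,::-1]);np.savez(f"{n}0.npz",p=p,d=d,K=i["mtx"],T=i["cam_to_world"])
    print(i)
E
```

```text
{'time': 0.0, 'joint_pos': array([ 1.06311531,  0.38426792,  0.01639028,  1.37117562, -0.0063222 ,
        1.38817494, -0.04651562]), 'qvel': array([-1.88370029e-03,  9.54628610e-04,  1.30348456e-03, -6.73542165e-04,
        4.85507836e-04,  9.66129750e-05,  4.92925120e-04]), 'joint_efforts': array([ 1.27483140e-04, -6.27604651e+01,  8.44147503e-01, -3.71825624e+01,
        1.64023612e-02,  1.41637435e-02, -1.63170989e-05]), 'tcp_pos': array([ 0.26872647, -0.56372114,  0.23025071]), 'tool_rot': array([-3.13961589e+00,  2.13146519e-05,  4.44809863e-01]), 'contact_force': array([-0.18951461, -0.95486062, -0.28839455]), 'ft_torque': array([ 0.0269307 , -0.00901523, -0.02059304]), 'grip_force': 0.0, 'finger_gap': 0.9984814054201543}
{'mtx': array([[396.70602346,   0.        , 318.86583429],
       [  0.        , 396.70602346, 199.2647003 ],
       [  0.        ,   0.        ,   1.        ]]), 'cam_to_world': array([[ 0.04146413,  0.73819763, -0.67330898,  1.16714423],
       [ 0.99909584, -0.02429866,  0.03488654, -0.11870701],
       [ 0.00939265, -0.67414675, -0.73853771,  0.64751011],
       [ 0.        ,  0.        ,  0.        ,  1.        ]])}
{'mtx': array([[411.62187966,   0.        , 322.54374975],
       [  0.        , 411.62187966, 201.31647254],
       [  0.        ,   0.        ,   1.        ]]), 'cam_to_world': array([[ 0.01972181, -0.99461114,  0.10178274,  0.50908565],
       [-0.99970343, -0.02107202, -0.0122074 , -0.08240396],
       [ 0.01428638, -0.1015118 , -0.99473175,  1.07543605],
       [ 0.        ,  0.        ,  0.        ,  1.        ]])}
```

View pics/top0.png

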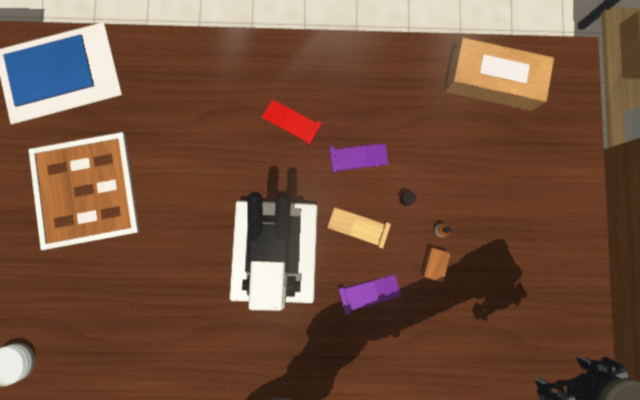

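View pics/scene0.png

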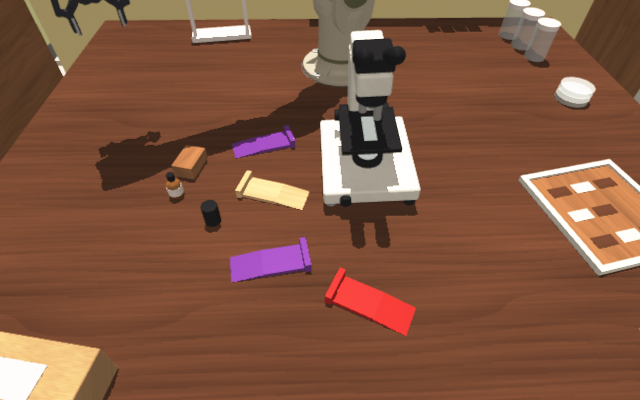

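The top view shows the wooden wedge at about (360,227), its heel at (386,235) on the right and its thin edge at (330,218) on the left. The microscope base spans (232–317, 202–302), and the bare foot is near its upper-right corner (316,205). The bystanders (canister, bottle, box) are to the right at (407,197), (442,229) and (436,262). Next I'll measure these.

```bash
cat > h.py <<'E'
import numpy as np,cv2
def load(n,robot):
    p,d=robot.get_image(n);i=robot.camera_info(n);return p,d,i["mtx"],i["cam_to_world"]
def world(d,K,T):
    v,u=np.mgrid[:400,:640]
    P=np.stack([(u-K[0,2])/K[0,0]*d,(v-K[1,2])/K[1,1]*d,d],-1)
    return P@T[:3,:3].T+T[:3,3]
def onplane(uv,z,K,T):
    r=T[:3,:3]@np.linalg.solve(K,[uv[0],uv[1],1.]);o=T[:3,3];return o+r*(z-o[2])/r[2]
E
python3 - <<'E'
from h import *
np.set_printoptions(precision=4,suppress=True)
for n in("top","scene"):
    z=np.load(n+"0.npz");p,d,K,T=[z[k] for k in"pdKT"];W=world(d,K,T)
    hsv=cv2.cvtColor(p,cv2.COLOR_RGB2HSV)
    # wedge: light wood
    m=((hsv[...,0]>10)&(hsv[...,0]<28)&(hsv[...,2]>140)&(hsv[...,1]>60)).astype(np.uint8)
    reg=(W[...,0]>.35)&(W[...,0]<.62)&(W[...,1]<-.02)&(W[...,1]>-.32)&(W[...,2]<.06)
    m=m*reg
    k,l,s,c=cv2.connectedComponentsWithStats(m)
    j=1+np.argmax(s[1:,4]);P=W[l==j]
    print(n,"wedge",s[j],P.mean(0),P.min(0),P.max(0))
    hi=P[P[:,2]>.017];lo=P[P[:,2]<.012]
    (c,wh,a)=cv2.minAreaRect(lo[:,:2].astype(np.float32));print("low rect",c,wh,a);print(cv2.boxPoints((c,wh,a)))
    print("heel n",len(hi),hi.mean(0));
    if len(hi)>5: print(cv2.boxPoints(cv2.minAreaRect(hi[:,:2].astype(np.float32))))
    # base top white
    b=(hsv[...,1]<40)&(hsv[...,2]>150)&(W[...,2]>.045)&(W[...,2]<.08)&(W[...,0]<.75)&(W[...,0]>.25)&(abs(W[...,1])<.3)
    Q=W[b];print("base",len(Q),Q[:,2].min(),Q[:,2].max());r=cv2.minAreaRect(Q[:,:2].astype(np.float32));print(r);print(cv2.boxPoints(r))
    A=np.c_[Q[:,:2],np.ones(len(Q))];print("plane",np.linalg.lstsq(A,Q[:,2],rcond=None)[0])
    for nm,(x0,x1,y0,y1) in dict(all=(.38,.62,-.48,-.26)).items():
        q=(W[...,0]>x0)&(W[...,0]<x1)&(W[...,1]>y0)&(W[...,1]<y1)&(W[...,2]>.022)&(W[...,2]<.09)
        k,l,s,c=cv2.connectedComponentsWithStats(q.astype(np.uint8))
        for j in range(1,k):
            if s[j,4]>15: X=W[l==j];print("obj",s[j,4],c[j],X.min(0),X.max(0))
E
```

```text
top wedge [ 328  207   63   42 1402] [ 0.5541 -0.191   0.0086] [ 0.5003 -0.2737 -0.0038] [ 0.6049 -0.1109  0.029 ]
low rect (0.5559866428375244, -0.19077596068382263) (0.15670624375343323, 0.06918161362409592) 72.05860137939453
[[ 0.4989 -0.2547]
 [ 0.5648 -0.276 ]
 [ 0.613  -0.1269]
 [ 0.5472 -0.1056]]
heel n 129 [ 0.5334 -0.2536  0.0233]
[[ 0.5004 -0.2495]
 [ 0.5628 -0.2697]
 [ 0.5666 -0.2582]
 [ 0.5042 -0.238 ]]
base 2879 0.04678101952994451 0.07583190517179994
((0.48834583163261414, 0.02177499234676361), (0.1997680366039276, 0.24063469469547272), 89.11746978759766)
[[ 0.3665 -0.0762]
 [ 0.6071 -0.08  ]
 [ 0.6102  0.1198]
 [ 0.3696  0.1235]]
plane [-0.0402  0.0524  0.0804]
obj 44 [407.5682 202.4318] [ 0.6117 -0.3249  0.0227] [ 0.6199 -0.298   0.052 ]
obj 20 [387.8  227.15] [ 0.5388 -0.269   0.0221] [ 0.5643 -0.2612  0.0264]
obj 149 [442.7718 229.8859] [ 0.5337 -0.4155  0.0239] [ 0.5644 -0.3859  0.0668]
obj 633 [436.2717 264.5466] [ 0.4213 -0.4173  0.0222] [ 0.5031 -0.3522  0.0403]
scene wedge [ 235  170   75   40 1498] [ 0.5556 -0.192   0.0076] [ 0.4751 -0.2765 -0.0034] [ 0.6054 -
[... 203 characters left out ...]

heel n 138 [ 0.5378 -0.2557  0.0223]
[[ 0.5026 -0.2523]
 [ 0.5652 -0.2718]
 [ 0.5691 -0.2594]
 [ 0.5065 -0.2399]]
base 4432 0.045170650666329526 0.07842417630474885
((0.49174565076828003, 0.020860984921455383), (0.20094802975654602, 0.2426845133304596), 89.21942138671875)
[[ 0.369  -0.078 ]
 [ 0.6117 -0.0813]
 [ 0.6144  0.1197]
 [ 0.3718  0.123 ]]
plane [-0.0495  0.0501  0.0844]
obj 607 [188.0198 158.7002] [ 0.4208 -0.4216  0.0221] [ 0.5072 -0.3542  0.0373]
obj 248 [172.0968 183.0726] [ 0.5393 -0.4185  0.022 ] [ 0.5679 -0.3879  0.0634]
obj 28 [238.1429 187.1071] [ 0.5334 -0.2703  0.022 ] [ 0.5672 -0.26    0.0253]
obj 22 [208.7273 201.    ] [ 0.6134 -0.3256  0.0458] [ 0.6199 -0.3036  0.0492]
```

Emit:
{"fn": "send_rows", "kwargs": {
  "travel": [
    [0.347,-0.138,0.1],
    [0.347,-0.138,0.1],
    [0.347,-0.138,0.1],
    [0.347,-0.138,0.1],
    [0.347,-0.138,0.1],
    [0.347,-0.138,0.1],
    [0.347,-0.138,0.1],
    [0.347,-0.138,0.1],
    [0.347,-0.138,0.1],
    [0.347,-0.138,0.1]
  ],
  "rotation": [
    [0,0,-46.5],
    [0,0,-46.5],
    [0,0,-46.5],
    [0,0,-46.5],
    [0,0,-46.5],
    [0,0,-46.5],
    [0,0,-46.5],
    [0,0,-46.5],
    [0,0,-46.5],
    [0,0,-46.5]
  ],
  "claw": 0.36
}}

```text
time: 0.93
tcp_pos: [0.5265, -0.282, 0.1292]
tool_rot: [-3.14, -0.005, 1.265]
contact_force: [-0.3, 1.8, 0.1]
finger_gap: 0.36
grip_force: 0.0
```

Emit:
{"fn": "send_rows", "kwargs": {
  "travel": [
    [0,0,0],
    [0,0,0],
    [0,0,0],
    [0,0,0]
  ],
  "rotation": [
    [0,0,0],
    [0,0,0],
    [0,0,0],
    [0,0,0]
  ]
}}

```text
time: 1.27
tcp_pos: [0.5218, -0.292, 0.1315]
tool_rot: [-3.142, 0.001, 1.254]
contact_force: [-0.4, -0.5, 0.2]
finger_gap: 0.362
grip_force: 0.0
```

```bash
cat > look.py <<'E'
from station import robot
from h import *
import sys
n=sys.argv[1]
ims=[]
for c,(x,y,w,h) in dict(top=(230,150,240,160),scene=(130,100,300,160)).items():
    p,*_=load(c,robot);ims.append(cv2.resize(p[y:y+h,x:x+w,::-1],(600,300 if c=="top" else 300)) if 0 else cv2.resize(p[y:y+h,x:x+w,::-1],None,fx=540/w,fy=540/w,interpolation=cv2.INTER_CUBIC))
o=np.vstack(ims);o=o[:600] if o.shape[0]<=600 else cv2.resize(o,None,fx=600/o.shape[0],fy=600/o.shape[0])
cv2.imwrite(f"pics/{n}.png",o);s=robot.state();print(o.shape,s["time"],s["tcp_pos"],s["tool_rot"])
E
python3 look.py a1
```

```text
(600, 500, 3) 1.3667 [ 0.52203165 -0.29180272  0.13162565] [3.14123811e+00 6.13501867e-04 1.25395864e+00]
```

View pics/a1.png

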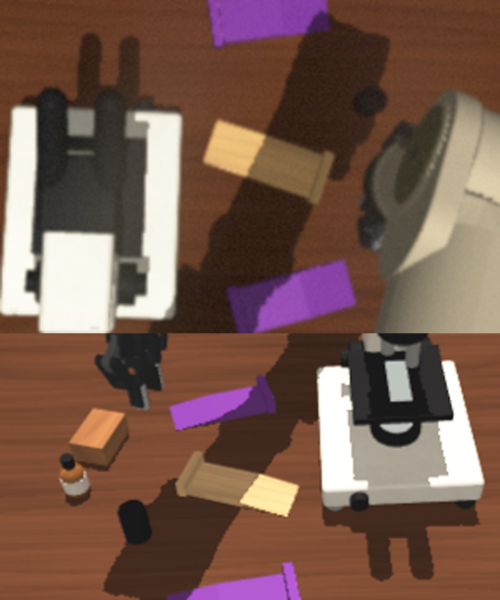

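The wedge is clear and nothing has been disturbed. The heel is at crop (325,175), and the fingers are behind it with room to descend. I'll go down.

Emit:
{"fn": "send_rows", "kwargs": {
  "travel": [
    [0,0,0.03],
    [0,0,0.06],
    [0,0,0.09],
    [0,0,0.11],
    [0,0,0.12],
    [0,0,0.125],
    [0,0,0.125],
    [0,0,0.125]
  ],
  "rotation": [
    [0,0,0],
    [0,0,0],
    [0,0,0],
    [0,0,0],
    [0,0,0],
    [0,0,0],
    [0,0,0],
    [0,0,0]
  ]
}}

```text
time: 2.03
tcp_pos: [0.5236, -0.2909, 0.0076]
tool_rot: [3.14, 0.0, 1.256]
contact_force: [-0.0, 0.4, 0.6]
finger_gap: 0.358
grip_force: 0.0
```

```bash
python3 look.py a2
```

```text
(600, 500, 3) 2.1333 [ 0.52394953 -0.29092624  0.0081021 ] [3.13867462e+00 4.91589896e-04 1.25620461e+00]
```

View pics/a2.png

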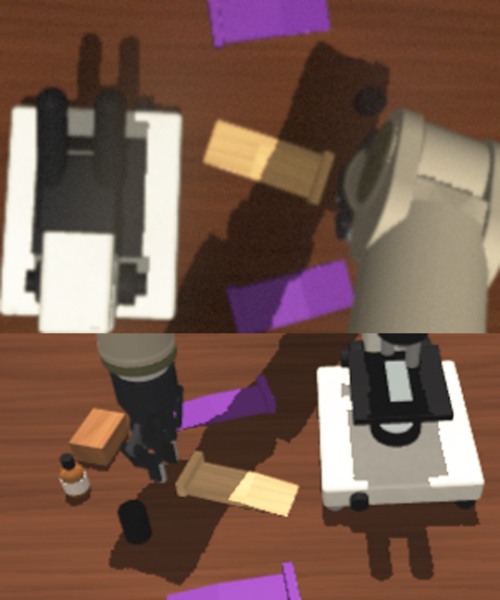

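Both fingertips are behind the heel bar, centred on it within about 1 mm and about 20 mm short. I'll push along tool x.

Emit:
{"fn": "send_rows", "kwargs": {
  "travel": [
    [0.006,0,0],
    [0.012,0,0],
    [0.018,0,0],
    [0.024,0,0],
    [0.03,0,0],
    [0.036,0,0],
    [0.042,0,0],
    [0.048,0,0],
    [0.054,0,0],
    [0.06,0,0]
  ],
  "rotation": [
    [0,0,0],
    [0,0,0],
    [0,0,0],
    [0,0,0],
    [0,0,0],
    [0,0,0],
    [0,0,0],
    [0,0,0],
    [0,0,0],
    [0,0,0]
  ]
}}

```text
time: 2.97
tcp_pos: [0.5415, -0.2326, 0.0063]
tool_rot: [-3.142, -0.0, 1.256]
contact_force: [0.1, -0.8, 1.3]
finger_gap: 0.356
grip_force: 0.6
```

```bash
cat > wm.py <<'E'
from station import robot
from h import *
np.set_printoptions(precision=4,suppress=True)
s=robot.state();print(s["time"],s["tcp_pos"],s["tool_rot"][2],s["contact_force"])
for n in("top","scene"):
    p,d,K,T=load(n,robot);W=world(d,K,T);hsv=cv2.cvtColor(p,cv2.COLOR_RGB2HSV)
    reg=(W[...,0]>.48)&(W[...,0]<.68)&(W[...,1]<0)&(W[...,1]>-.32)&(W[...,2]<.04)
    m=((hsv[...,0]>12)&(hsv[...,0]<28)&(hsv[...,2]>100)&(hsv[...,1]>60)&reg).astype(np.uint8)
    k,l,st,c=cv2.connectedComponentsWithStats(m);j=1+np.argmax(st[1:,4]);P=W[l==j];P=P[P[:,2]>-.002]
    lo=P[P[:,2]<.013];hi=P[P[:,2]>.018]
    r=cv2.minAreaRect(lo[:,:2].astype(np.float32));print(n,len(P),"low",r,"\n",cv2.boxPoints(r))
    if len(hi)>5:
        h=cv2.minAreaRect(hi[:,:2].astype(np.float32));print("heel",h)
    b=(hsv[...,1]<40)&(hsv[...,2]>150)&(W[...,2]>.045)&(W[...,2]<.08)&(W[...,0]<.75)&(W[...,0]>.25)&(abs(W[...,1])<.3)
    Q=W[b];r=cv2.minAreaRect(Q[:,:2].astype(np.float32))
    print("base",r,"plane",np.linalg.lstsq(np.c_[Q[:,:2],np.ones(len(Q))],Q[:,2],rcond=None)[0])
E
python3 wm.py
```

```text
2.9667 [ 0.5415 -0.2326  0.0063] 1.256396510460833 [ 0.0882 -0.771   1.318 ]
top 1203 low ((0.5710979700088501, -0.14127564430236816), (0.14357054233551025, 0.0641280859708786), 72.95526123046875) 
 [[ 0.5194 -0.2005]
 [ 0.5807 -0.2193]
 [ 0.6228 -0.082 ]
 [ 0.5615 -0.0632]]
heel ((0.5248039960861206, -0.20735040307044983), (0.01056599896401167, 0.020091157406568527), 71.47579956054688)
base ((0.4884205460548401, 0.02145303785800934), (0.2006232738494873, 0.24067440629005432), 88.9056396484375) plane [-0.0398  0.0525  0.0803]
scene 1544 low ((0.557914137840271, -0.14675089716911316), (0.15431955456733704, 0.08876962959766388), 73.6626968383789) 
 [[ 0.4936 -0.2083]
 [ 0.5788 -0.2333]
 [ 0.6222 -0.0852]
 [ 0.537  -0.0602]]
heel ((0.5851597189903259, -0.1618509143590927), (0.15951956808567047, 0.0631539449095726), 55.359962463378906)
base ((0.4918242394924164, 0.0205276757478714), (0.20081372559070587, 0.24186845123767853), 89.10029602050781) plane [-0.0495  0.0497  0.0844]
```

Emit:
{"fn": "send_rows", "kwargs": {
  "travel": [
    [0.005,0,0],
    [0.01,0,0],
    [0.015,0,0],
    [0.02,0,0],
    [0.025,0,0],
    [0.03,0,0],
    [0.035,0,0],
    [0.04,0,0],
    [0.045,0,0],
    [0.05,0,0]
  ],
  "rotation": [
    [0,0,0],
    [0,0,0],
    [0,0,0],
    [0,0,0],
    [0,0,0],
    [0,0,0],
    [0,0,0],
    [0,0,0],
    [0,0,0],
    [0,0,0]
  ]
}}

```text
time: 3.9
tcp_pos: [0.5562, -0.1871, 0.0062]
tool_rot: [-3.141, 0.002, 1.255]
contact_force: [-1.7, -5.1, 0.3]
finger_gap: 0.362
grip_force: 2.7
```

```bash
python3 wm.py; python3 look.py a3
```

```text
3.9 [ 0.5562 -0.1871  0.0062] 1.2546210069220072 [-1.712  -5.0901  0.27  ]
top 783 low ((0.5825916528701782, -0.09490709006786346), (0.12525029480457306, 0.07750006765127182), 78.023681640625) 
 [[ 0.5317 -0.1481]
 [ 0.6075 -0.1642]
 [ 0.6335 -0.0417]
 [ 0.5577 -0.0256]]
base ((0.48717570304870605, 0.023158304393291473), (0.2004699856042862, 0.2400314211845398), 88.79838562011719) plane [-0.0164  0.0198  0.0695]
scene 1421 low ((0.5705776810646057, -0.10131208598613739), (0.1535852700471878, 0.09210032969713211), 74.82161712646484) 
 [[ 0.506  -0.1634]
 [ 0.5949 -0.1875]
 [ 0.6351 -0.0393]
 [ 0.5462 -0.0151]]
heel ((0.5747510194778442, -0.1076849102973938), (0.14519648253917694, 0.06822223216295242), 80.0184097290039)
base ((0.49151021242141724, 0.022283658385276794), (0.20167116820812225, 0.2403440922498703), 89.20378112792969) plane [-0.0294  0.0187  0.0754]
(600, 500, 3) 4.1 [ 0.55677153 -0.18551748  0.00618212] [-3.14137712e+00 -1.93855598e-04  1.25646481e+00]
```

View pics/a3.png

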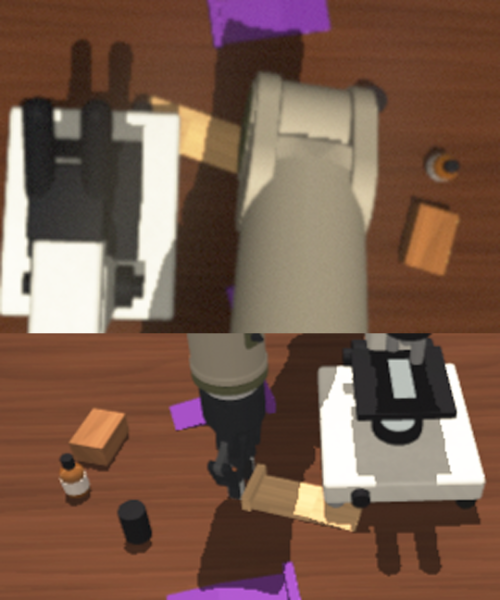

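The wedge is under the foot, with its slope visible at crop (340,510). The tilt has dropped to about 0.03 rad, and the foot is around wedge x ≈ +20 mm. The bystanders are untouched. I'll continue to the flat.

Emit:
{"fn": "send_rows", "kwargs": {
  "travel": [
    [0.0035,0,0],
    [0.007,0,0],
    [0.0105,0,0],
    [0.014,0,0],
    [0.0175,0,0],
    [0.021,0,0],
    [0.0245,0,0],
    [0.028,0,0],
    [0.028,0,0]
  ],
  "rotation": [
    [0,0,0],
    [0,0,0],
    [0,0,0],
    [0,0,0],
    [0,0,0],
    [0,0,0],
    [0,0,0],
    [0,0,0],
    [0,0,0]
  ]
}}

```text
time: 4.85
tcp_pos: [0.5655, -0.1585, 0.0062]
tool_rot: [-3.141, 0.0, 1.257]
contact_force: [0.1, -3.3, -1.7]
finger_gap: 0.361
grip_force: 1.9
```

```bash
python3 wm.py; python3 -c "
from station import robot;import cv2
cv2.imwrite('pics/s4.png',robot.get_image('scene')[0][:,:,::-1])"
```

```text
4.85 [ 0.5655 -0.1585  0.0062] 1.2568869820473605 [ 0.1472 -3.274  -1.7106]
top 526 low ((0.604002833366394, -0.06624868512153625), (0.13492652773857117, 0.06178215891122818), 51.8231315612793) 
 [[ 0.538  -0.1002]
 [ 0.5866 -0.1384]
 [ 0.67   -0.0323]
 [ 0.6214  0.0059]]
base ((0.4861345887184143, 0.02426294982433319), (0.20085106790065765, 0.23959101736545563), 89.56732177734375) plane [-0.0015  0.0008  0.0628]
scene 1412 low ((0.584737241268158, -0.07253775745630264), (0.1501583755016327, 0.0885598286986351), 71.10416412353516) 
 [[ 0.5185 -0.1292]
 [ 0.6023 -0.1579]
 [ 0.6509 -0.0158]
 [ 0.5672  0.0128]]
heel ((0.6010518670082092, -0.09345275908708572), (0.1375916600227356, 0.06550231575965881), 59.840816497802734)
base ((0.4913588762283325, 0.023260369896888733), (0.20085780322551727, 0.24066342413425446), 88.68753814697266) plane [-0.0197  0.0032  0.0712]
```

View pics/s4.png

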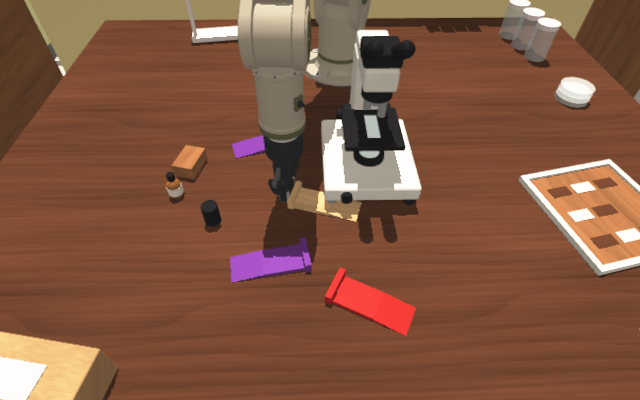

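The microscope is now level, with plane slope about 0 in the top view. The arm is clear of it, and the foot is just onto the flat (wedge x ≈ -7 mm). I'll push 18 mm more for margin, then back off and rise.

Emit:
{"fn": "send_rows", "kwargs": {
  "travel": [
    [0.003,0,0],
    [0.006,0,0],
    [0.009,0,0],
    [0.012,0,0],
    [0.015,0,0],
    [0.018,0,0],
    [0.018,0,0],
    [0.018,0,0]
  ],
  "rotation": [
    [0,0,0],
    [0,0,0],
    [0,0,0],
    [0,0,0],
    [0,0,0],
    [0,0,0],
    [0,0,0],
    [0,0,0]
  ]
}}

```text
time: 5.67
tcp_pos: [0.5709, -0.1421, 0.0062]
tool_rot: [-3.141, 0.0, 1.256]
contact_force: [-1.4, -4.6, -2.4]
finger_gap: 0.359
grip_force: 2.3
```

Emit:
{"fn": "send_rows", "kwargs": {
  "travel": [
    [-0.005,0,0],
    [-0.015,0,0],
    [-0.03,0,0],
    [-0.045,0,0],
    [-0.045,0,-0.02],
    [-0.045,0,-0.05],
    [-0.045,0,-0.08],
    [-0.06,0,-0.11],
    [-0.09,0,-0.13],
    [-0.11,0,-0.13]
  ],
  "rotation": [
    [0,0,0],
    [0,0,0],
    [0,0,0],
    [0,0,0],
    [0,0,0],
    [0,0,0],
    [0,0,0],
    [0,0,0],
    [0,0,0],
    [0,0,0]
  ]
}}

```text
time: 6.5
tcp_pos: [0.5393, -0.2491, 0.1423]
tool_rot: [3.132, 0.001, 1.257]
contact_force: [0.2, -1.1, 0.3]
finger_gap: 0.361
grip_force: 0.0
```

Emit:
{"fn": "send_rows", "kwargs": {
  "travel": [
    [-0.03,0,0],
    [-0.06,0,0],
    [-0.09,0,0],
    [-0.09,0,0],
    [-0.09,0,0],
    [-0.09,0,0]
  ],
  "rotation": [
    [0,0,0],
    [0,0,0],
    [0,0,0],
    [0,0,0],
    [0,0,0],
    [0,0,0]
  ]
}}

```text
time: 7.0
tcp_pos: [0.5095, -0.3316, 0.1364]
tool_rot: [3.141, -0.001, 1.257]
contact_force: [0.7, -0.5, 0.9]
finger_gap: 0.359
grip_force: 0.0
```

```bash
python3 wm.py; python3 look.py a5
```

```text
7.0 [ 0.5095 -0.3316  0.1364] 1.2565645304066773 [ 0.7497 -0.5041  0.9028]
top 792 low ((0.5939672589302063, -0.06454387307167053), (0.14722245931625366, 0.07183659076690674), 74.70947265625) 
 [[ 0.5399 -0.1261]
 [ 0.6092 -0.145 ]
 [ 0.648  -0.003 ]
 [ 0.5787  0.0159]]
heel ((0.5752366185188293, -0.12455394119024277), (0.01183714997023344, 0.06552079319953918), 71.36099243164062)
base ((0.4861864447593689, 0.024112090468406677), (0.2000826895236969, 0.2409074306488037), 89.17053985595703) plane [-0.0013  0.0021  0.0625]
scene 1311 low ((0.5831522345542908, -0.062349624931812286), (0.15351274609565735, 0.09072040021419525), 74.01960754394531) 
 [[ 0.5184 -0.1237]
 [ 0.6056 -0.1486]
 [ 0.6479 -0.001 ]
 [ 0.5607  0.0239]]
heel ((0.592705488204956, -0.07535561174154282), (0.11895224452018738, 0.06601516157388687), 73.73052978515625)
base ((0.49033963680267334, 0.02309725433588028), (0.2015022188425064, 0.2416718453168869), 89.16706848144531) plane [-0.0193  0.0037  0.0709]
(600, 500, 3) 7.2 [ 0.50996546 -0.33059511  0.13641346] [ 3.14134952e+00 -8.01098531e-04  1.25880374e+00]
```

View pics/a5.png

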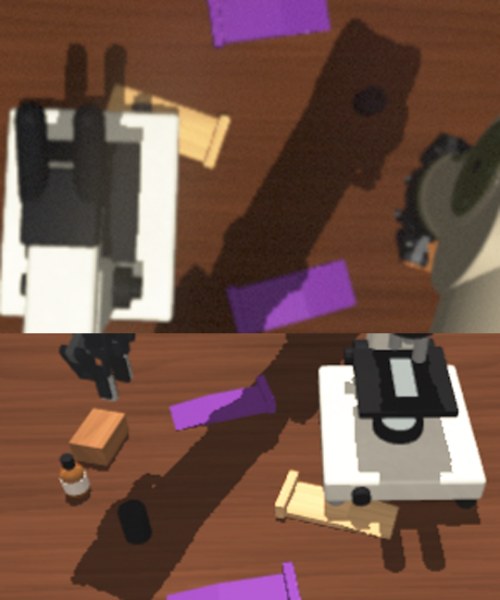

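The heel is at (0.575,-0.125) and the foot sits at wedge x ≈ -20 mm, about 3 mm off the centreline, so it is on the flat. The base plane is level, the bystanders are unmoved and the arm is clear.

```bash
python3 -c "
from station import robot;print(robot.sign_off())"
```

```text
the job is handed in; nothing more can be done
None
```

The wedge is under the bare foot, which rests about 20 mm onto its flat top; the microscope measures level, the robot is clear of everything, and the job is handed in.

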